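# Feed the used instrument case through the return flap

### The arm

A 6-joint arm with a two-finger parallel gripper is mounted at the origin on the work surface. World frame = base frame: x ahead of the robot, y to its left, z up, the work surface at z = 0. Lengths are in m, angles in rad, forces in N, time in s.
With the tool pointing down it reaches from about 0.375 to 0.9 m from the base axis. Payload 3.1 kg.
Tool frame: the origin (TCP) lies between the finger pads; the fingertips stand 19 mm ahead of it and the grasp point (between the pads) is the TCP; z points along the fingers, y is the direction in which the jaws open and shut (so a half turn about z gives the same grasp; the last joint's range is limited). The gripper opens to 87 mm and grips with 3 to 60 N. Pads are 19 mm wide; open, the fingers measure 117 mm over their backs; the gripper's body (75 mm by 190 mm) begins 51 mm behind the grasp point.
Start: joints at [-1.347, 0.527, 1.433, -0, 1.181, -0.178], TCP at [0.245, -0.575, 0.242] pointing down, gripper open.
Joint ranges: [-3.08, 3.08], [-0.75, 2.2], [0.22, 2.44], [-1.43, 4.57], [0, 2.65], [-2.85, 2.85]. Speed limits (rad/s): [2.79, 2.79, 3.14, 3.14, 3.14, 3.14].

### API

Orientations are given as a unit quaternion [x, y, z, w].
In Python, from rig import robot gives the robot as it stands.
- The arm moves only by the tool apply_moves, never from a script. Its argument "series" is a list of rows, each a list of 7 numbers: the shift along the tool's x, y, z in cm, then the turn, a rotation vector about the tool's x, y, z in degrees, then the opening, from 0 (shut) to 1 (fully open). In form: [[dx, dy, dz, rx, ry, rz, grip], ...]. A call has 1 to 5 rows; each row is the pose to reach, as a shift and turn from the pose commanded when the call began, along the tool's axes at that moment; what a row does not reach only later rows make up. A row lasts 1/12 s, in which the tool goes at most 41.7 mm and 7.16 degrees, less where a joint would pass 70% of its speed; a pose out of reach is approached as far as the arm can. A call with a gripper value outside its range is refused whole. The fingers move at their own pace and stop on an object; "newtons" is the grip in N (left out, the last holds). Time passes only in rows, so rows that repeat a pose let the fingers close. It gives the time, the measured TCP pose, the force and the opening at its end, in the units of the state.
- robot.get_obs(): the state, without advancing time (a new reading comes with each control period).
- robot.camera(name): name is "scene" or "top"; returns the picture (480x640x3 uint8, red, green, blue); there is no depth.
- robot.camera_params(name): a dict with "mtx" (3x3 intrinsics, pixels), "D" ([k1, k2, p1, p2, k3] as OpenCV has them; the pictures are not rectified), "origin" and "rotation" of the camera in the world. Camera axes: x right, y down, z forward; pixel columns grow to the right and rows downward; lengths in m; the calibration is good to about 2 mm. A picture is of the moment at which its call begins. camera_params takes no time and is no camera call.
- robot.hand_in(): hands the job in, once; it reports no verdict.
The state is a dict: "time": time; "q": joint angles; "joint_velocities": joint speeds; "joint_torque": joint torques, N m; "position": TCP position; "tool_rot": TCP orientation; "ft_force": force on the tool from outside, world axes, zero at the start; "moment": the same for the moment, N m; "grip_width": finger opening in m.
Only numpy, scipy, OpenCV 4.12 (cv2) and the standard library are available. Lean on these libraries where they do the work, as an engineer would, in place of code of your own. Each camera call takes 0.05 s, during which the arm holds its last target. There are 200 camera calls.

### The job

Push the larger of the two metal instrument cases along its lane and through the hanging flap, so that it drops into the well of the return cabinet, then draw back so that the flap swings shut. Only push it: do not lift it. Leave the smaller case, the flap of its lane and the other things on the table alone.

Things in the scene. Friction and masses are not known exactly. Their poses are not given: they have to be found in the camera images.
- cabinet: Return cabinet, white and grey, fixed. Origin on the table under the middle of its flap wall; +x is the feeding direction (within 0.3 rad of world x), +y left, z up. A plinth from x -180 to +34 mm, 156 mm wide, carries two lanes side by side, centre lines at y +38 and -38 mm, floor 100 mm above the table, 68 mm wide between rails 12 mm high, open at the front end (x -180).
- mouth_left (a point): Middle of the lower edge of the left (+y) mouth, on the lane floor. Axes as the cabinet's. The flap wall is at x -4 to +6 mm; each mouth is 68 mm wide and 52 mm high, the lintel's top 64 mm above the lane floor. Behind the flap the lane floor goes on as a sill to x +34 mm, then drops into the well. A case falls in by its own weight once its middle is past that edge.
- mouth_right (a point): The same point of the right (-y) mouth.
- well (a point): Centre of the floor of the well, 8 mm above the table, shared by both lanes: 131 mm long (cabinet x 34 to 165 mm), 144 mm wide, 92 mm deep below the lanes. Clear plastic walls and a clear cover, its top 164 mm above the table, enclose it from the flap wall to cabinet x 171 mm. In the well a case may lie at any angle.
- flap_left (a joint): Angle of the steel flap in the left mouth, rad: 0 hanging shut, grows as its lower edge swings inward (+x), up to 1.45; it cannot swing outward. Hinged along its top edge at cabinet x +8, y +38, z 150 mm; 62 mm wide, 3 mm thick, 20 g, hangs to 4 mm above the lane floor. No spring: it falls shut by its weight within about a second when nothing holds it.
- flap_right (a joint): The same for the right (cabinet -y) mouth, hinge at cabinet y -38 mm.
- large_case_center (a point): Centre of the larger closed flat aluminium case, 84 mm long (its x, along the lane) x 60 mm wide x 26 mm high, about 160 g, loose; starts flat in either lane, between the front end and the flap. Axes as the cabinet's at the start, within 0.05 rad.
- small_case_center (a point): Centre of the smaller closed flat aluminium case, 50 x 50 x 26 mm, loose, in the other lane. To be left alone.
- bottle: Small brown glass bottle standing on the table left of the cabinet, 44 mm across, 100 mm high; origin at the centre of its underside. To be left alone.
- cup: Small open steel cup standing on the table right of the cabinet, 64 mm across, 65 mm high; origin at the centre of its underside. To be left alone.
- otoscope: Blue hand-held ear lamp lying on the table in front of and right of the cabinet, about 150 mm long (its x), 28 mm wide and high; origin under its middle. To be left alone.
Mind the look-alikes: they are no part of the job. What is shaped like the part that bears large_case_center but blue, red or turquoise is not meant.

How it is judged:
By the outcome, as a careful person would: the job done as asked, in the order asked, and still so for the second after the job is handed in, with the robot touching nothing.
It also fails if it takes over 38 s, if anything falls off the work surface, if the arm or the gripper's body presses on something with over 40 N, if the wrist force passes 120 N, or if a joint passes its speed limit or range.

## Working session

There is one attempt and no reset: what is moved stays moved. The work goes in short steps, Python scripts to look and compute and a tool call to move; the robot and the scene stay as the last step left them, time stands still between calls to the robot, and variables do not carry over. Pictures are saved under pics/ and viewed, about 8 in all and at most 12, crops included, and the job is handed in when it is done.

Besides the shell and the picture viewer there is one more tool, called after ">>>" as a command line: name --pt "numbers of a row" for each row, then --argument value for the rest. apply_moves: Moves the arm, as the interface text tells. Its arguments: {"type":"object","properties":{"series":{"type":"array"},"newtons":{"type":"number"}},"required":["series"]}

```bash
mkdir -p pics
python3 - <<'E'
from rig import robot
import cv2
for n in ("scene","top"):
    cv2.imwrite(f"pics/{n}0.png",robot.camera(n)[:,:,::-1]); p=robot.camera_params(n); print(n,p)
o=robot.get_obs();print({k:o[k] for k in("time","q","position","tool_rot","ft_force","grip_width")})
E
```

```text
scene {'mtx': array([[612.66350032,   0.        , 321.5864237 ],
       [  0.        , 612.66350032, 244.0911184 ],
       [  0.        ,   0.        ,   1.        ]]), 'D': array([-0.02907721,  0.        ,  0.        ,  0.        ,  0.        ]), 'origin': array([ 1.09174453, -0.01872419,  0.99036617]), 'rotation': array([ 0.70369577,  0.65774008, -0.17762115, -0.2015961 ])}
top {'mtx': array([[602.34077028,   0.        , 314.77079051],
       [  0.        , 602.34077028, 233.82454906],
       [  0.        ,   0.        ,   1.        ]]), 'D': array([-0.14607316,  0.        ,  0.        ,  0.        ,  0.        ]), 'origin': array([0.48504275, 0.03996424, 1.37373247]), 'rotation': array([ 0.70906219, -0.70413467,  0.03429072, -0.01579013])}
{'time': 0.1, 'q': array([-1.34650353e+00,  5.28353163e-01,  1.43378685e+00,  6.45960398e-06,
        1.18140066e+00, -1.78476813e-01]), 'position': array([ 0.24487979, -0.57434587,  0.24067773]), 'tool_rot': array([ 9.79790301e-01,  2.00025040e-01, -1.93246650e-05, -9.73824599e-04]), 'ft_force': array([-0.71355487, -0.90493362,  0.12537111]), 'grip_width': 0.08672539764264661}
```

View pics/scene0.png

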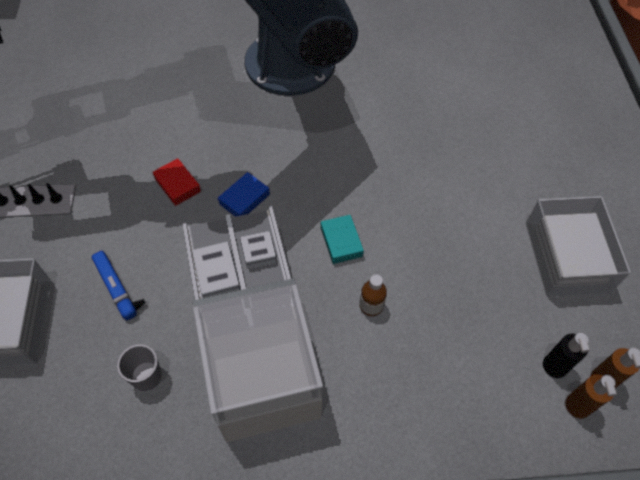

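View pics/top0.png

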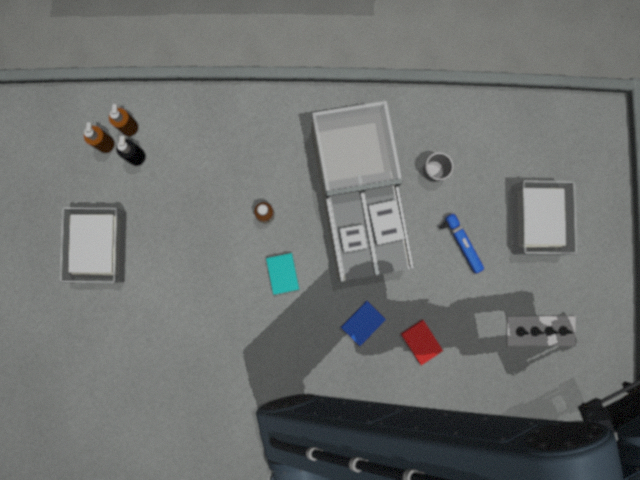

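The cases lie in the lanes: the large one at about (386,222) in the top view, right lane, and the small one at about (352,238), left lane. The look-alikes are blue (363,323), red (421,342) and turquoise (283,273), all on the table. Next is a close crop to check the choice and take corner pixels.

```bash
cat > h.py <<'E'
import numpy as np,cv2
from scipy.spatial.transform import Rotation as R
from rig import robot
def ray(n,px,z):
    p=robot.camera_params(n)
    u=cv2.undistortPoints(np.array(px,float).reshape(-1,1,2),p["mtx"],p["D"]).reshape(-1,2)
    d=R.from_quat(p["rotation"]).apply(np.c_[u,np.ones(len(u))]); o=p["origin"]
    return o+d*((z-o[2])/d[:,2])[:,None]
def proj(n,P):
    p=robot.camera_params(n); r=R.from_quat(p["rotation"]).inv()
    rv=r.as_rotvec(); t=-r.apply(p["origin"])
    return cv2.projectPoints(np.array(P,float).reshape(-1,1,3),rv,t,p["mtx"],p["D"])[0].reshape(-1,2)
E
python3 - <<'E'
import cv2
i=cv2.imread("pics/top0.png")[175:290,315:425]
cv2.imwrite("pics/c1.png",cv2.resize(i,None,fx=5,fy=5,interpolation=cv2.INTER_CUBIC))
from h import *
r=ray("top",[(387,222),(352,238)],.126);s=ray("scene",[(216,268),(259,248)],.126);print(r,s)
E
```

```text
[[ 0.59970404 -0.14340603  0.126     ]
 [ 0.56561884 -0.06999171  0.126     ]] [[ 0.60549058 -0.1407895   0.126     ]
 [ 0.57235728 -0.0711451   0.126     ]]
```

View pics/c1.png

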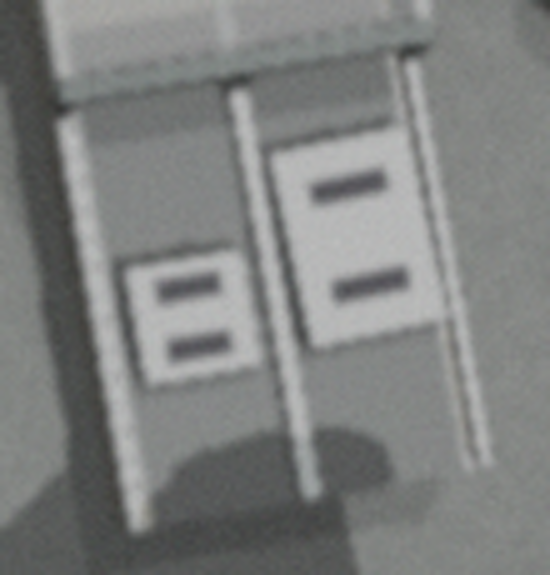

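The crop shows the large case, plain aluminium with two slots, in the right lane, with its corners at crop (272,150), (405,126), (440,320) and (313,348). The small case is in the left lane. Next I work out the cabinet frame.

Run:
```python
from h import *
f=lambda a:np.array(a)/5.+[315,175]
c=ray("top",f([(272,150),(405,126),(440,320),(313,348)]),.126); print(c)
print("len",[np.linalg.norm(c[i]-c[(i+1)%4]) for i in range(4)],"cen",c.mean(0),"yaw",np.arctan2(*( (c[0]-c[3]+c[1]-c[2])[[1,0]])))
m=ray("top",f([(138,530),(70,118),(310,495),(240,90),(480,465),(410,60)]),.112); print(m)
for k in(0,2,4): d=m[k+1]-m[k]; print(np.arctan2(d[1],d[0]))
# lintel top, front edge ends
l=ray("top",f([(65,100),(430,45)]),.164);print(l,np.linalg.norm(l[0]-l[1]))
o=robot.get_obs();print(R.from_quat(o["tool_rot"]).as_matrix().round(3))
```

```text
[[ 0.63509357 -0.1064382   0.126     ]
 [ 0.64584577 -0.16263196  0.126     ]
 [ 0.56432805 -0.17704     0.126     ]
 [ 0.55224124 -0.12355125  0.126     ]]
len [np.float64(0.057213188494684125), np.float64(0.0827812134047665), np.float64(0.05483736961823602), np.float64(0.084601219481033)] cen [ 0.59937716 -0.14241535  0.126     ] yaw 0.1894688082034286
[[ 0.47613283 -0.05170168  0.112     ]
 [ 0.64952895 -0.02241715  0.112     ]
 [ 0.49111998 -0.1241131   0.112     ]
 [ 0.66223401 -0.09450223  0.112     ]
 [ 0.50402567 -0.19635782  0.112     ]
 [ 0.67597933 -0.16722927  0.112     ]]
0.16730920824625248
0.17135063411268858
0.1678046927217786
[[ 0.65007981 -0.01778908  0.164     ]
 [ 0.67440714 -0.16698039  0.164     ]] 0.15116172066581288
[[ 0.92   0.392 -0.   ]
 [ 0.392 -0.92   0.002]
 [ 0.    -0.002 -1.   ]]
```

```bash
cat >> h.py <<'E'
YAW=.168; O=np.array([.6686,-.0940,0]); C=R.from_euler("z",YAW)
def goal(x,y,z,tilt):  # cabinet coords (m) of the fingertip centre, tilt deg
    q=C*R.from_euler("x",np.pi)*R.from_euler("y",tilt,degrees=True)
    return O+C.apply([x,y,z])-q.apply([0,0,.019]), q
def delta(x,y,z,tilt):
    o=robot.get_obs(); q0=R.from_quat(o["tool_rot"]); p,q=goal(x,y,z,tilt)
    tip=C.inv().apply(o["position"]+q0.apply([0,0,.019])-O)
    print("t",o["time"],"tip(cab)",tip.round(4),"F",o["ft_force"].round(1),"grip",round(o["grip_width"],4))
    print("  to",(x,y,z,tilt),"cm",(q0.inv().apply(p-o["position"])*100).round(2),"deg",(q0.inv()*q).as_rotvec(degrees=True).round(2))
E
python3 -c "
from h import *
delta(-.150,-.038,.20,0);delta(-.150,-.038,.20,30);print(goal(-.15,-.038,.109,30)[0])
print(C.inv().apply([.5994,-.1424,.113]-O))"
```

```text
t 0.1 tip(cab) [-0.4981 -0.4027  0.2217] F [-0.7 -0.9  0.1] grip 0.0867
  to (-0.15, -0.038, 0.2, 0) cm [ 42.34 -27.37   2.24] deg [-1.100e-01 -1.000e-02  1.345e+01]
t 0.1 tip(cab) [-0.4981 -0.4027  0.2217] F [-0.7 -0.9  0.1] grip 0.0867
  to (-0.15, -0.038, 0.2, 30) cm [ 41.41 -27.59   2.49] deg [-3.63 29.85 13.11]
[ 0.51769959 -0.15813513  0.12545448]
[-0.07631875 -0.03614759  0.113     ]
```

>>> apply_moves --pt "3 -2 0 0 0 2.7 0.15" --pt "6 -4 0 0 0 5.4 0.15" --pt "9 -6 0 0 0 8.1 0.15" --pt "12 -8 0 0 0 10.8 0.15" --pt "15 -10 0 0 0 13.5 0.15"

```text
time: 0.52
position: [0.3442, -0.4224, 0.2411]
tool_rot: [0.997, 0.082, -0.0, -0.001]
ft_force: [0.4, -0.2, -0.2]
grip_width: 0.061
```

```bash
python3 -c "
from h import *
delta(-.150,-.038,.20,30)"
```

```text
t 0.5167 tip(cab) [-0.3748 -0.2696  0.2221] F [ 0.4 -0.2 -0.2] grip 0.061
  to (-0.15, -0.038, 0.2, 30) cm [ 21.44 -23.24   2.48] deg [-0.   30.01 -0.23]
```

>>> apply_moves --pt "2.5 -2.8 0 0 3 0 0.15" --pt "5 -5.6 0 0 6 0 0.15" --pt "7.5 -8.4 0 0 9 0 0.15" --pt "10 -11.2 0 0 12 0 0.15" --pt "12.5 -14 0 0 15 0 0.15"

```text
time: 0.93
position: [0.4443, -0.2636, 0.2415]
tool_rot: [0.988, 0.083, 0.131, -0.011]
ft_force: [1.0, 0.0, -0.0]
grip_width: 0.028
```

```bash
python3 -c "
from h import *
delta(-.150,-.038,.17,30)"
```

```text
t 0.9333 tip(cab) [-0.2445 -0.1297  0.2232] F [ 1.  0. -0.] grip 0.028
  to (-0.15, -0.038, 0.17, 30) cm [ 7.24 -9.18  7.66] deg [ 0.   14.87 -0.07]
```

>>> apply_moves --pt "1.8 -2.3 0.5 0 4 0 0.15" --pt "3.6 -4.6 2 0 8 0 0.15" --pt "5.4 -6.9 4 0 12 0 0.15" --pt "7.2 -9.2 6 0 15 0 0.15" --pt "7.2 -9.2 7.7 0 15 0 0.15"

```text
time: 1.35
position: [0.5152, -0.1543, 0.1844]
tool_rot: [0.963, 0.082, 0.257, -0.025]
ft_force: [0.9, -0.6, 0.2]
grip_width: 0.0132
```

```bash
python3 -c "
from h import *
cv2.imwrite('pics/s2.png',cv2.resize(robot.camera('scene')[160:330,130:350,::-1],None,fx=3.5,fy=3.5,interpolation=cv2.INTER_CUBIC))
delta(-.150,-.038,.109,30)
print((proj('scene',[O+C.apply([-.150,-.038,.17])])-[130,160])*3.5)"
```

```text
t 1.4 tip(cab) [-0.1523 -0.0352  0.1654] F [-0.7 -0.7 -1.3] grip 0.0129
  to (-0.15, -0.038, 0.109, 30) cm [-2.61  0.31  5.01] deg [-0.36  0.28 -0.05]
[[256.93689108 184.67864807]]
```

View pics/s2.png

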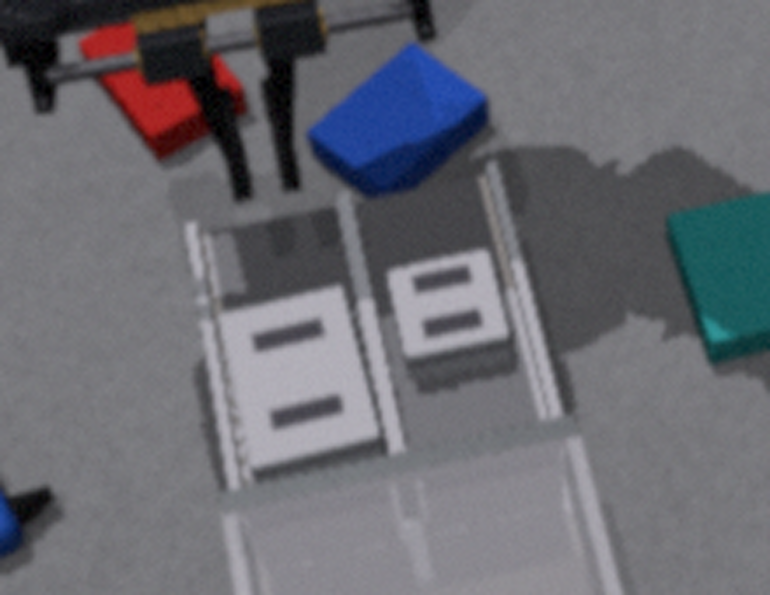

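The crop shows the fingertips at about (266,190), centred over the free front end of the right lane behind the large case, matching the prediction. Descending behind the case.

>>> apply_moves --pt "-0.9 0.1 1.7 0 0 0 0.15" --pt "-1.8 0.2 3.4 0 0 0 0.15" --pt "-2.3 0.3 4.4 0 0 0 0.15" --pt "-2.6 0.3 5.0 0 0 0 0.15" --pt "-2.6 0.3 5.0 0 0 0 0.15"

```text
time: 1.82
position: [0.5194, -0.1627, 0.1283]
tool_rot: [0.963, 0.08, 0.257, -0.022]
ft_force: [0.3, 1.3, -0.4]
grip_width: 0.0135
```

```bash
python3 -c "
from h import *
delta(-.10,-.038,.109,30);delta(-.0,-.038,.109,30)"
```

```text
t 1.8167 tip(cab) [-0.1491 -0.0428  0.1119] F [ 0.3  1.3 -0.4] grip 0.0135
  to (-0.1, -0.038, 0.109, 30) cm [ 4.11 -0.48  2.7 ] deg [-0.04  0.08 -0.13]
t 1.8167 tip(cab) [-0.1491 -0.0428  0.1119] F [ 0.3  1.3 -0.4] grip 0.0135
  to (-0.0, -0.038, 0.109, 30) cm [12.77 -0.5   7.68] deg [-0.04  0.08 -0.13]
```

>>> apply_moves --pt "0.9 -0.1 0.5 0 0 0 0.15" --pt "1.7 -0.2 1.0 0 0 0 0.15" --pt "2.6 -0.3 1.5 0 0 0 0.15" --pt "3.5 -0.3 2.0 0 0 0 0.15" --pt "4.3 -0.3 2.5 0 0 0 0.15"

```text
time: 2.23
position: [0.5687, -0.1514, 0.1302]
tool_rot: [0.962, 0.081, 0.258, -0.021]
ft_force: [-0.8, -0.7, 0.5]
grip_width: 0.0127
```

```bash
python3 -c "
from h import *
cv2.imwrite('pics/s3.png',cv2.resize(robot.camera('scene')[160:330,130:350,::-1],None,fx=3.5,fy=3.5,interpolation=cv2.INTER_CUBIC))
delta(-.0,-.038,.11,30)"
```

```text
t 2.2833 tip(cab) [-0.0969 -0.0405  0.1142] F [ 0.6 -0.   0.2] grip 0.0129
  to (-0.0, -0.038, 0.11, 30) cm [ 8.17 -0.25  5.22] deg [ 0.11 -0.13  0.03]
```

View pics/s3.png

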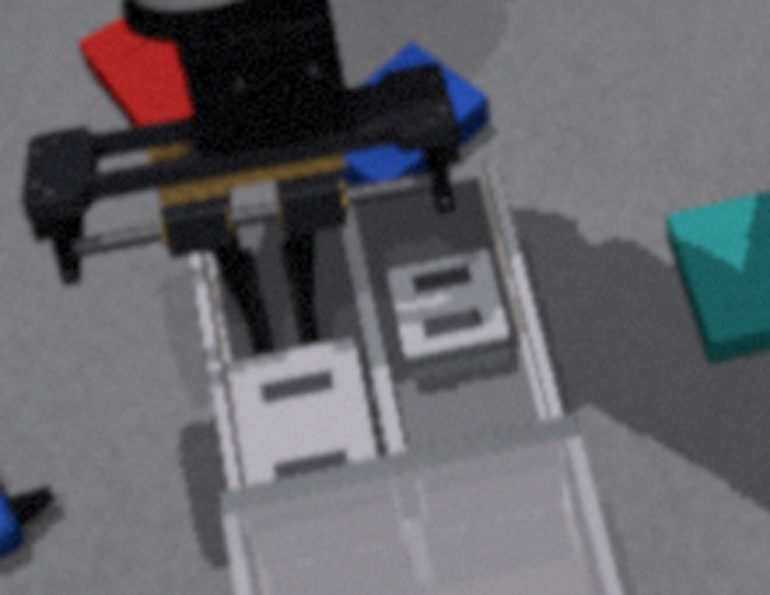

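The case has moved about 16 mm, straight, and the fingers sit squarely behind it. I keep pushing.

>>> apply_moves --pt "0.9 -0.1 0.5 0 0 0 0.15" --pt "1.7 -0.1 1.0 0 0 0 0.15" --pt "2.6 -0.2 1.5 0 0 0 0.15" --pt "3.4 -0.2 2.0 0 0 0 0.15" --pt "4.3 -0.2 2.55 0 0 0 0.15"

```text
time: 2.7
position: [0.6169, -0.141, 0.1296]
tool_rot: [0.963, 0.081, 0.258, -0.021]
ft_force: [-2.4, -0.8, 2.0]
grip_width: 0.0128
```

```bash
python3 -c "
from h import *
delta(-.0,-.038,.112,30)"
```

```text
t 2.7 tip(cab) [-0.0494 -0.0378  0.1131] F [-2.4 -0.8  2. ] grip 0.0128
  to (-0.0, -0.038, 0.112, 30) cm [4.22 0.02 2.57] deg [ 0.05  0.01 -0.04]
```

>>> apply_moves --pt "0.8 0 0.5 0 0 0 0.15" --pt "1.6 0 1.0 0 0 0 0.15" --pt "2.4 0 1.4 0 0 0 0.15" --pt "3.2 0 1.9 0 0 0 0.15" --pt "3.8 0 2.25 0 0 0 0.15"

```text
time: 3.12
position: [0.6609, -0.1338, 0.1292]
tool_rot: [0.963, 0.081, 0.258, -0.021]
ft_force: [-0.7, -1.0, 2.2]
grip_width: 0.0129
```

```bash
python3 -c "
from h import *
cv2.imwrite('pics/s4.png',cv2.resize(robot.camera('scene')[200:440,150:350,::-1],None,fx=2.5,fy=2.5,interpolation=cv2.INTER_CUBIC))
delta(.006,-.038,.112,30)"
```

```text
t 3.1667 tip(cab) [-0.0034 -0.0384  0.1132] F [0.9 0.3 0.1] grip 0.0134
  to (0.006, -0.038, 0.112, 30) cm [ 0.76 -0.04  0.57] deg [ 0.1  -0.11 -0.  ]
```

View pics/s4.png

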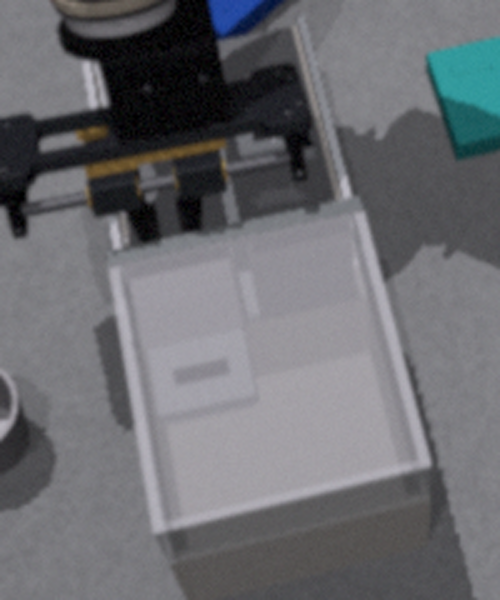

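Through the clear cover the case's front half shows past the sill at about crop (205,370), with the flap over its rear. It may be tipping. I push a bit further and look again.

>>> apply_moves --pt "0.4 0 0.2 0 0 0 0.15" --pt "0.8 0 0.5 0 0 0 0.15" --pt "1.2 0 0.7 0 0 0 0.15" --pt "1.2 0 0.7 0 0 0 0.15"

```text
time: 3.5
position: [0.6726, -0.1311, 0.1272]
tool_rot: [0.963, 0.081, 0.256, -0.022]
ft_force: [-5.3, -2.5, 0.2]
grip_width: 0.0129
```

```bash
python3 -c "
from h import *
cv2.imwrite('pics/s5.png',cv2.resize(robot.camera('scene')[200:440,150:350,::-1],None,fx=2.5,fy=2.5,interpolation=cv2.INTER_CUBIC))
delta(-.05,-.038,.112,30)
for nm,P in dict(sillfront=[.089,-.038,.126],rest=[.034,-.038,.1],well=[.165,-.038,.008],wellnear=[.034,-.038,.008]).items(): print(nm,(proj('scene',[O+C.apply(P)])-[150,200])*2.5)
"
```

```text
t 3.55 tip(cab) [ 0.0072 -0.0373  0.1107] F [-4.7 -2.  -0.6] grip 0.013
  to (-0.05, -0.038, 0.112, 30) cm [-4.9   0.07 -2.96] deg [-0.02  0.19 -0.03]
sillfront [[201.80906935 400.10060895]]
rest [[191.99656911 333.18707306]]
well [[242.56644374 577.15370817]]
wellnear [[208.04086109 386.63353897]]
```

View pics/s5.png

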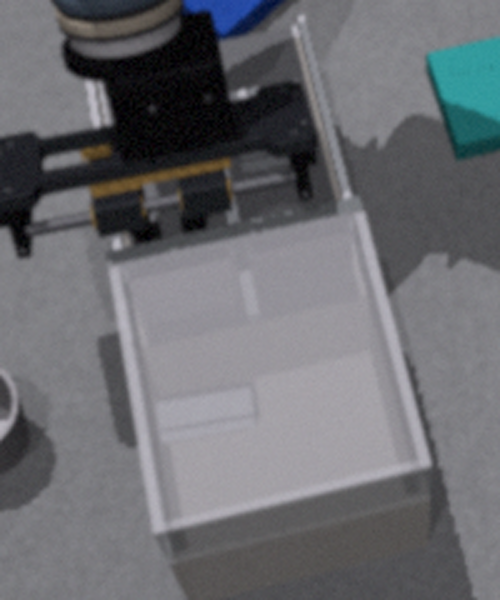

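The case has tipped over the edge and now shows nose-down at about crop (205,412). A 5 N force has appeared, so I draw back along the lane.

>>> apply_moves --pt "-1 0 -0.6 0 0 0 0.15" --pt "-2.2 0 -1.3 0 0 0 0.15" --pt "-3.5 0 -2.0 0 0 0 0.15" --pt "-4.8 0 -2.8 0 0 0 0.15" --pt "-6 0 -3.5 0 0 0 0.15"

```text
time: 3.97
position: [0.6052, -0.1427, 0.1286]
tool_rot: [0.963, 0.081, 0.258, -0.022]
ft_force: [-0.7, -0.3, -0.6]
grip_width: 0.0125
```

>>> apply_moves --pt "-1 0 -1.0 0 0 0 0.15" --pt "-2.2 0 -2.0 0 0 0 0.15" --pt "-3.0 0 -4.0 0 0 0 0.15" --pt "-3.0 0 -6 0 0 0 0.15" --pt "-3 0 -8 0 0 0 0.15"

```text
time: 4.38
position: [0.5396, -0.1536, 0.1829]
tool_rot: [0.963, 0.08, 0.257, -0.022]
ft_force: [0.1, -0.5, 0.0]
grip_width: 0.0126
```

```bash
python3 -c "
from h import *
cv2.imwrite('pics/s6.png',cv2.resize(robot.camera('scene')[200:440,150:350,::-1],None,fx=2.5,fy=2.5,interpolation=cv2.INTER_CUBIC))
cv2.imwrite('pics/t6.png',cv2.resize(robot.camera('top')[90:290,300:430,::-1],None,fx=3,fy=3,interpolation=cv2.INTER_CUBIC))
delta(-.15,-.038,.25,30)
"
```

```text
t 4.4833 tip(cab) [-0.1266 -0.0384  0.1686] F [ 0.2 -0.2  0.1] grip 0.013
  to (-0.15, -0.038, 0.25, 30) cm [ 2.07  0.   -8.21] deg [ 0.2  -0.14 -0.01]
```

View pics/s6.png

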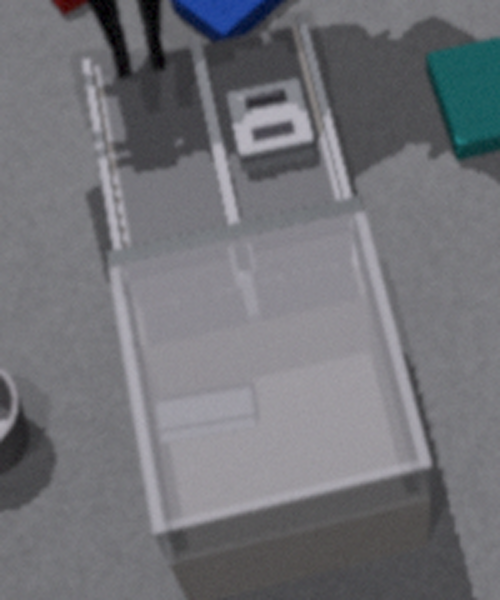

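View pics/t6.png

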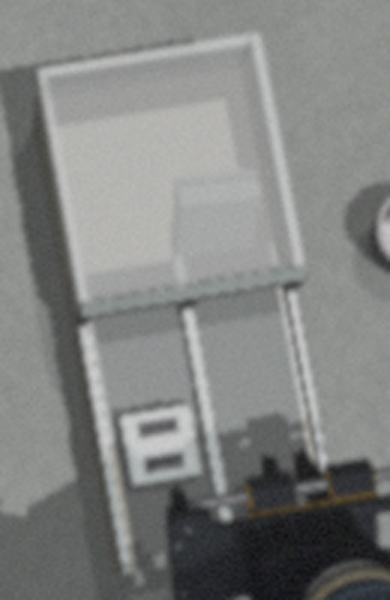

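The flap looks shut and the lane is empty. The case stands or leans in the well: scene crop (157–255, 388–438), top crop (175–260, 175–270). I triangulate it to get its height and pose and check that nothing is jammed or under the flap.

Run:
```python
from h import *
S=lambda a:np.array(a)/2.5+[150,200]; T=lambda a:np.array(a)/3.+[300,90]
for nm,n,px in [("scene upper edge","scene",S([(157,405),(255,388)])),("scene mid edge","scene",S([(162,428),(255,415)])),("scene low edge","scene",S([(164,440),(255,425)])),("top far edge","top",T([(175,182),(258,175)])),("top mid","top",T([(175,207),(260,200)])),("top near","top",T([(175,275),(268,270)]))]:
    for z in(.01,.035,.06,.09,.1): print(nm,z,(C.inv().apply(ray(n,px,z)-O)[:,:2]*1000).round().tolist())
a=cv2.resize(cv2.imread("pics/s6.png")[200:600,90:450],None,fx=1.1,fy=1.1); b=cv2.imread("pics/t6.png")[20:340,20:320]
f=lambda i:cv2.createCLAHE(4,(3,3)).apply(cv2.cvtColor(i,cv2.COLOR_BGR2GRAY))
a,b=f(a),cv2.resize(f(b),(412,440)); cv2.imwrite("pics/w6.png",np.hstack([a[:440,:386],b[:,:412]]))
```

```text
scene upper edge 0.01 [[40.0, -73.0], [43.0, -7.0]]
scene upper edge 0.035 [[50.0, -71.0], [53.0, -7.0]]
scene upper edge 0.06 [[60.0, -69.0], [63.0, -7.0]]
scene upper edge 0.09 [[72.0, -67.0], [75.0, -6.0]]
scene upper edge 0.1 [[76.0, -66.0], [79.0, -6.0]]
scene mid edge 0.01 [[56.0, -72.0], [62.0, -11.0]]
scene mid edge 0.035 [[66.0, -71.0], [71.0, -10.0]]
scene mid edge 0.06 [[75.0, -69.0], [81.0, -10.0]]
scene mid edge 0.09 [[87.0, -66.0], [92.0, -10.0]]
scene mid edge 0.1 [[91.0, -65.0], [96.0, -9.0]]
scene low edge 0.01 [[65.0, -72.0], [69.0, -12.0]]
scene low edge 0.035 [[74.0, -71.0], [78.0, -12.0]]
scene low edge 0.06 [[84.0, -69.0], [87.0, -11.0]]
scene low edge 0.09 [[95.0, -66.0], [98.0, -11.0]]
scene low edge 0.1 [[98.0, -65.0], [102.0, -11.0]]
top far edge 0.01 [[105.0, -19.0], [100.0, -83.0]]
top far edge 0.035 [[100.0, -15.0], [96.0, -78.0]]
top far edge 0.06 [[95.0, -12.0], [91.0, -74.0]]
top far edge 0.09 [[89.0, -8.0], [85.0, -69.0]]
top far edge 0.1 [[87.0, -7.0], [83.0, -67.0]]
top mid 0.01 [[85.0, -15.0], [81.0, -81.0]]
top mid 0.035 [[81.0, -12.0], [76.0, -77.0]]
top mid 0.06 [[77.0, -9.0], [72.0, -72.0]]
top mid 0.09 [[71.0, -5.0], [67.0, -67.0]]
top mid 0.1 [[69.0, -3.0], [65.0, -65.0]]
top near 0.01 [[33.0, -6.0], [26.0, -78.0]]
top near 0.035 [[30.0, -3.0], [23.0, -73.0]]
top near 0.06 [[26.0, -0.0], [19.0, -69.0]]
top near 0.09 [[22.0, 4.0], [15.0, -64.0]]
top near 0.1 [[21.0, 5.0], [14.0, -62.0]]
```

View pics/w6.png

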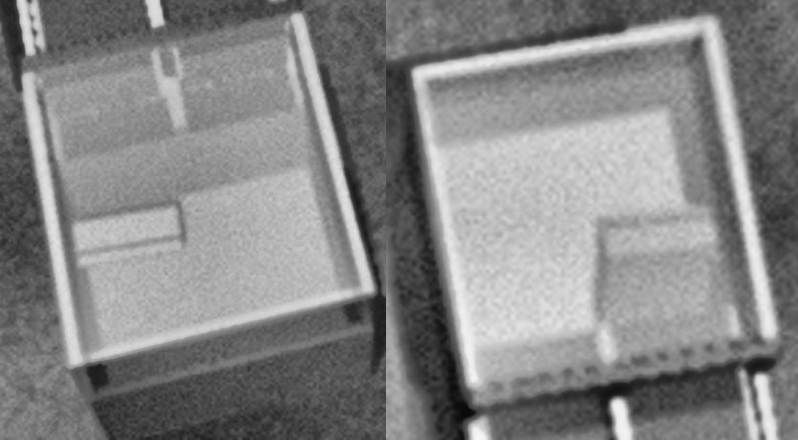

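Both views agree that the case stands on its end on the well floor. Its top end face is at z ≈ 92 mm (8 + 84) and x ≈ 67–96 mm, so it is below the lane floor and outside the flap's swing (x ≤ 54 mm). Both flaps look alike, hanging shut. I lift the arm clear, check that things are steady, and hand in.

>>> apply_moves --pt "0.4 0 -1.6 0 0 0 0.15" --pt "0.8 0 -3.2 0 0 0 0.15" --pt "1.2 0 -4.8 0 0 0 0.15" --pt "1.6 0 -6.4 0 0 0 0.15" --pt "2 0 -8 0 0 0 0.15"

```text
time: 4.9
position: [0.5185, -0.1573, 0.2622]
tool_rot: [0.963, 0.081, 0.258, -0.022]
ft_force: [0.5, 0.9, -0.1]
grip_width: 0.0131
```

>>> apply_moves --pt "0 0 -1 0 0 0 0.15" --pt "0 0 -2 0 0 0 0.15" --pt "0 0 -2 0 0 0 0.15" --pt "0 0 -2 0 0 0 0.15" --pt "0 0 -2 0 0 0 0.15"

```text
time: 5.32
position: [0.5084, -0.1588, 0.2786]
tool_rot: [0.963, 0.08, 0.257, -0.022]
ft_force: [0.6, 0.2, -0.1]
grip_width: 0.0129
```

Run:
```python
from h import *
i=robot.camera('scene')[200:440,150:350,::-1]
a=cv2.resize(i,None,fx=2.5,fy=2.5,interpolation=cv2.INTER_CUBIC); cv2.imwrite('pics/s7.png',a)
d=cv2.absdiff(cv2.GaussianBlur(a,(9,9),0),cv2.GaussianBlur(cv2.imread('pics/s6.png'),(9,9),0)).max(2)
print("well diff",d[260:500,150:400].max(),"small case/lintel",d[70:250,210:360].max(), "lintel/flap R", d[225:330,115:235].max())
delta(-.15,-.038,.25,30)
```

```text
well diff 8 small case/lintel 46 lintel/flap R 7
t 5.3667 tip(cab) [-0.1593 -0.0371  0.2621] F [-0.5  0.2  1. ] grip 0.0132
  to (-0.15, -0.038, 0.25, 30) cm [0.2  0.09 1.51] deg [-0.05  0.06 -0.08]
```

View pics/s7.png

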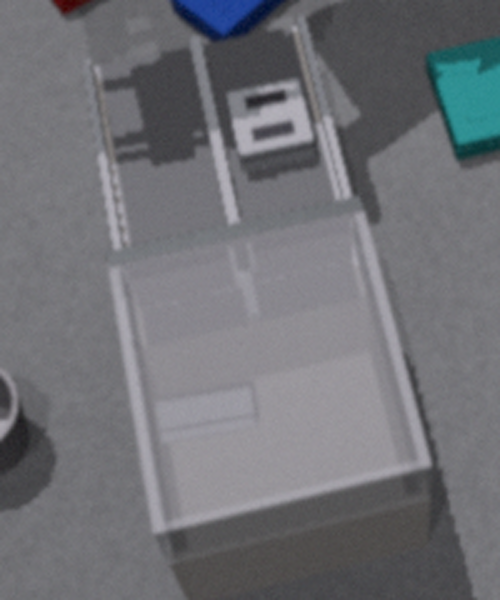

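The case and flap are steady, and the small case is unmoved: the difference of 46 over its lane is the arm's shadow moving. The right lane is empty and the tool is clear.

```bash
python3 -c "
from rig import robot
print(robot.hand_in(), robot.get_obs()['time'])"
```

```text
the job is handed in; nothing more can be done
the job is handed in; nothing more can be done
```

I pushed the large aluminium case along the right lane and through its flap into the well, then drew back and lifted clear. I handed in at about 5.4 s; the limit is 38 s.

**Last checks**
- **Case:** it stands on its end on the well floor, with its top at about 92 mm, below the lane floor at 100 mm. It did not move between the last two pictures, 0.9 s apart, and is out of the flap's swing.
- **Flap:** the right flap looks shut, the same as the left one, and is steady. I judged this by eye through the clear cover and did not measure its angle.
- **Other things:** the small case looks unmoved. The image difference over its lane (46, against 7–8 elsewhere) did not match, and I put it down to the arm's shadow moving. I did not check the bottle, cup or otoscope again; the arm's path did not come near them.
- **Forces:** the highest wrist force I read was about 6 N, at the end of the push. The tool touched nothing at hand-in.

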